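# Rack the last test tile and close the end stop

## Task

Take the tall test tile out of its small wooden stand and stand it on edge in the free slot of the tile rack, right down on the slot's floor. Then slide the rack's end stop along its rails until its plate is right up against that tile, so that the row is held. Leave the two short tiles standing in their slots and don't disturb the cup, the jar or the brush.

Things in the scene. Friction and masses are not known exactly. Their poses are not given: they have to be found in the camera images.
- rack: Fixed wooden tile rack. Base 140 (x) x 300 (y) x 10 mm thick, y from -165 to +135. Origin: on the bench under the middle of the free slot. Slots run along x, at y = 0 (free), 50 and 100 mm (short tiles in them); a fixed end plate 85 mm high at y = 131. Low rails, 22 mm high, at x = +-61 mm carry the sliding end stop, which comes from the -y end.
- slot (a point): Middle of the free slot's floor, 10 mm above the bench; axes as the rack's (x along the slot, y across, z up). The slot lies between two fins 80 mm long (x), 13 mm apart and straight up to 44 mm above the bench, then flaring to a mouth about 26 mm wide at 53 mm above the bench.
- stop (a joint): Position of the end stop along the rack's +y, in m: 0 = fully back, travel 0.114; stays where it is left (2 N friction). Its upright plate faces +y, is 100 mm wide (x) and 58 to 92 mm above the bench; the plate's face is at rack y = joint - 0.115, so at 0.1105 it meets the face of a tile standing in the middle of the free slot.
- stop_grip (a point): Middle of the top of the end stop's black grip, 130 mm above the bench: an upright block 26 (rack x) x 16 (rack y) mm, standing 52 mm above a bridge that spans the rack (bridge top 78 mm, plate top 92 mm above the bench). It lies 22 mm behind (rack -y) the plate's face. Axes as the rack's.
- tile: The tall flat ceramic test tile, 80 (x) x 9 (y) x 120 mm (z), about 160 g. Standing on edge in the stand at the start. Origin: centre of its lower edge; z up along its height; y across its thickness.
- stand: Plywood stand fixed to the bench, 110 (x) x 64 (y) x 34 mm high, with one groove along its x, 13 mm wide and 24 mm deep (groove floor 10 mm above the bench), in which the tall tile stands. Origin: on the bench under its centre.
- short_tile1: Short flat tile 80 x 9 x 75 mm high standing in the rack slot at rack y = 100 mm. Origin: centre of its lower edge.
- short_tile2: Short flat tile 80 x 9 x 75 mm high standing in the rack slot at rack y = 50 mm, next to the free slot. Origin: centre of its lower edge.
- cup: White cup, 78 mm across, 95 mm high, standing. Origin: centre of its underside.
- jar: White jar with lid, 68 mm across, 85 mm high, standing. Origin: centre of its underside.
- brush: Brush 190 mm long lying on the bench beyond the rack's end plate, along its own x. Origin: under its middle.

How it is judged:
By the outcome, as a careful person would: the job done as asked, in the order asked, and still so for the second after the job is handed in, with the robot touching nothing.
It also fails if it takes over 54 s, if anything falls off the work surface, if the arm or the gripper's body presses on something with over 40 N, if the wrist force passes 120 N, or if a joint passes its speed limit or range.

## Robot

A 7-joint arm with a two-finger parallel gripper is mounted at the origin on the work surface. World frame = base frame: x ahead of the robot, y to its left, z up, the work surface at z = 0. Lengths are in m, angles in degrees, forces in N, time in s.
With the tool pointing down it reaches from about 0.425 to 0.875 m from the base axis. Payload 4.7 kg.
Tool frame: the origin (TCP) lies midway between the tips of the shut fingers; the grasp point (between the pads) lies 19 mm behind it (arm.grip_point_offset is the distance from the TCP to the grasp point, in m); z points along the fingers, y is the direction in which the jaws open and shut (so a half turn about z gives the same grasp; the last joint's range is limited). The gripper opens to 87 mm and grips with 3 to 60 N. Pads are 19 mm wide; open, the fingers measure 117 mm over their backs; the gripper's body (75 mm by 190 mm) begins 51 mm behind the grasp point.
Start: joints at [66.125, 18.392, -4.016, 83.108, 1.295, 78.541, -3.26], TCP at [0.271, -0.591, 0.223] pointing down, gripper open.
Joint ranges: [-163.93, 163.93], [-17.29, 119.83], [-79.2, 71.16], [3.27, 140.29], [-89.18, 269.18], [5.43, 117.66], [-154.24, 154.24]. Speed limits (degrees/s): [147.25, 147.25, 180, 180, 180, 180, 180].

## Interface

Orientations are given as [roll, pitch, yaw] about the fixed x, y, z axes, in that order (R = Rz(yaw) Ry(pitch) Rx(roll)).
In Python, from cell import arm gives the robot as it stands.
- The arm moves only by the shell command python3 -m inch 'ROWS'. ROWS is text: rows parted by semicolons, each of 7 numbers parted by spaces: the turn, a rotation vector about the tool's x, y, z in degrees, then the shift along the tool's x, y, z in m, then the closure, from -1 (fully open) to 1 (shut). A call has 1 to 12 rows; each row is the pose to reach, as a shift and turn from the pose commanded when the call began, along the tool's axes at that moment; what a row does not reach only later rows make up. A row lasts 1/10 s, in which the tool goes at most 50 mm and 8.59 degrees, less where a joint would pass 70% of its speed; a pose out of reach is approached as far as the arm can. A call with a gripper value outside its range is refused whole. The fingers move at their own pace and stop on an object; the grip force is fixed at half the most. Time passes only in rows, so rows that repeat a pose let the fingers close. It gives the time, the measured TCP pose, the force and the opening at its end, in the units of the state.
- arm.sense(): the state, without advancing time (a new reading comes with each control period).
- arm.read_camera(name): name is "scene" or "top" or "wrist"; returns (picture, depth): 420x560x3 uint8, blue, green, red; 420x560 float32, m along the optical axis (not along the pixel's ray), 0 where there is no reading.
- arm.camera_model(name): a dict with "mtx" (3x3 intrinsics, pixels), "T" (4x4, takes a point from camera to world coordinates). Camera axes: x right, y up, looking along -z (the intrinsics and any distortion apply to the point x, -y, -z); pixel columns grow to the right and rows downward; lengths in m; the calibration is good to about 2 mm. The wrist camera is an equidistant fisheye: a pixel r from the principal point sees the ray r / f radians off the axis. A picture is of the moment at which its call begins: read the wrist's pose just before it. camera_model takes no time and is no camera call; for the wrist camera it gives the pose at the moment of the call.
- arm.sign_off(): hands the job in, once; it reports no verdict.
The state is a dict: "time": time; "joint_pos": joint angles; "qd": joint speeds; "tau": joint torques, N m; "eef_pos": TCP position; "tool_rot": TCP orientation; "contact_force": force on the tool from outside, world axes, zero at the start; "moment": the same for the moment, N m; "gripper_width": finger opening in m.
Only numpy, scipy, OpenCV 4.12 (cv2) and the standard library are available. Lean on these libraries where they do the work, as an engineer would, in place of code of your own. Each camera call takes 0.05 s, during which the arm holds its last target.

## Working session

There is one attempt and no reset: what is moved stays moved. The work goes in short steps, Python scripts to look and compute and a shell command to move; the robot and the scene stay as the last step left them, time stands still between calls to the robot, and variables do not carry over. Pictures are saved under pics/ and viewed, and the job is handed in when it is done.

```bash
ls; mkdir -p pics; python3 - <<'E'
from cell import arm
import cv2,numpy as np
print(arm.sense())
for n in ["scene","top"]:
    p,d=arm.read_camera(n); cv2.imwrite(f"pics/{n}0.png",p); np.save(f"pics/{n}0.npy",d)
    m=arm.camera_model(n); print(n,m)
E
```

```text
pics
{'time': 0.0, 'joint_pos': array([66.12320586, 18.44006964, -4.0149548 , 83.17613865,  1.29824443,
       78.54231739, -3.26096674]), 'qd': array([-0.00845183, -0.01664955,  0.09477269,  0.07831818, -0.05886937,
        0.00073378, -0.0416445 ]), 'tau': array([-8.53882921e-04, -4.91287744e+01, -4.04283777e-01, -3.12528419e+01,
       -6.40770094e-02,  4.37431899e-02,  1.55858829e-04]), 'eef_pos': array([ 0.27114438, -0.59011452,  0.2214392 ]), 'tool_rot': array([-1.79886901e+02,  9.25840169e-03,  2.46857140e+01]), 'contact_force': array([-0.63305434,  0.09041509, -0.67848596]), 'moment': array([ 0.00704883, -0.02957809, -0.03114347]), 'gripper_width': 0.08693959446845893}
scene {'mtx': array([[469.88523875,   0.        , 285.50490598],
       [  0.        , 469.88523875, 212.08543324],
       [  0.        ,   0.        ,   1.        ]]), 'T': array([[ 4.95188362e-01, -7.26001748e-01,  4.77189635e-01,
         1.23108624e+00],
       [ 8.68784800e-01,  4.14567570e-01, -2.70825961e-01,
        -2.78920274e-01],
       [-1.20722624e-03,  5.48684966e-01,  8.36028319e-01,
         1.13932782e+00],
       [ 0.00000000e+00,  0.00000000e+00,  0.00000000e+00,
         1.00000000e+00]])}
top {'mtx': array([[421.06784334,   0.        , 277.03810112],
       [  0.        , 421.06784334, 210.35510803],
       [  0.        ,   0.        ,   1.        ]]), 'T': array([[ 0.01224094,  0.99220499, -0.12401382,  0.50641069],
       [-0.99984536,  0.01057939, -0.01404785,  0.03545452],
       [-0.01262635,  0.1241666 ,  0.99218105,  1.24277608],
       [ 0.        ,  0.        ,  0.        ,  1.        ]])}
```

View pics/scene0.png

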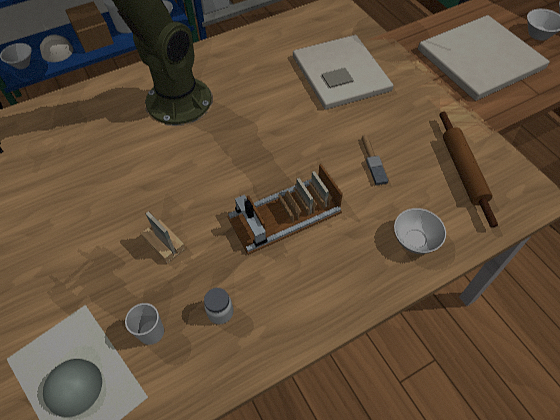

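View pics/top0.png

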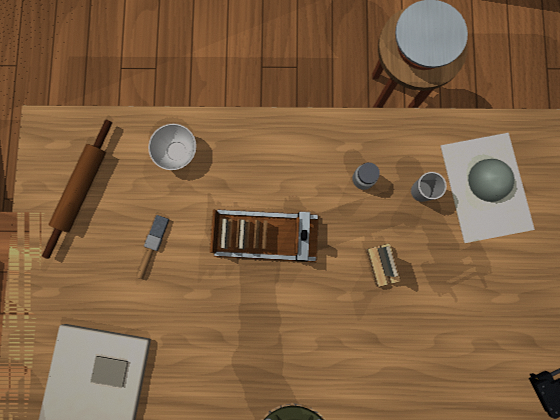

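The scene view shows the stand with the tile at (160,235), the rack at (285,205) with its stop at the left end, the cup at (145,322) and the jar at (218,305). In the top view the rack is at (265,236), the stand at (383,265) and the brush at (155,245). Next I'll get metric positions.

```bash
cat > h.py <<'E'
import numpy as np,cv2
def cloud(d,m):
    v,u=np.mgrid[0:d.shape[0],0:d.shape[1]]
    K=m["mtx"]; x=(u-K[0,2])/K[0,0]*d; y=(v-K[1,2])/K[1,1]*d
    P=np.stack([x,-y,-d,np.ones_like(d)],-1)@m["T"].T
    return P[...,:3]
E
python3 - <<'E'
from cell import arm
import cv2,numpy as np
from h import *
t=cv2.imread("pics/top0.png");s=cv2.imread("pics/scene0.png")
cv2.imwrite("pics/tc1.png",cv2.resize(t[195:290,205:325],None,fx=6,fy=6,interpolation=cv2.INTER_CUBIC))
cv2.imwrite("pics/tc2.png",cv2.resize(t[230:300,350:420],None,fx=8,fy=8,interpolation=cv2.INTER_CUBIC))
cl=[]
for n in ["scene","top"]:
    P=cloud(np.load(f"pics/{n}0.npy"),arm.camera_model(n)); np.save(f"pics/P{n}.npy",P); cl.append(P)
# known area top
P=cl[1]
for c in [(265,236),(383,265),(367,176),(430,186),(155,245),(390,250)]: print(c,P[c[1],c[0]])
# stats per height
def box(P,lo,hi):
    m=np.all((P>lo)&(P<hi),-1);return P[m]
for n,P in zip("st",cl):
    c=P[265,383] if n=='t' else cl[1][265,383]
    for z0,z1 in [(.02,.045),(.045,.08),(.08,.11),(.11,.14)]:
        q=box(P,[c[0]-.1,c[1]-.1,z0],[c[0]+.1,c[1]+.1,z1])
        if len(q)>3:
            r=cv2.minAreaRect(q[:,:2].astype(np.float32)*1000)
            print(n,z0,z1,len(q),q[:,2].max(),r)
E
```

```text
(265, 236) [0.58185352 0.08554981 0.05044267]
(383, 265) [ 0.50441566 -0.24980481  0.03520917]
(367, 176) [ 0.75060653 -0.19830003  0.08434454]
(430, 186) [ 0.73914072 -0.40102044  0.00357734]
(155, 245) [0.55393369 0.40625432 0.02040805]
(390, 250) [ 0.54373961 -0.24571681  0.13292956]
s 0.02 0.045 636 0.04397395629017975 ((507.4361267089844, -254.89813232421875), (112.97787475585938, 65.39586639404297), 14.346356391906738)
s 0.045 0.08 86 0.07996872191269877 ((516.9071655273438, -254.03733825683594), (82.36406707763672, 9.543344497680664), 17.698083877563477)
s 0.08 0.11 83 0.10945709372075885 ((516.7512817382812, -253.2760772705078), (83.1110610961914, 9.899110794067383), 16.39155387878418)
s 0.11 0.14 148 0.13378447392976622 ((517.7296142578125, -252.47528076171875), (81.4486083984375, 9.490160942077637), 14.676492691040039)
t 0.02 0.045 548 0.04479677122825332 ((505.5728454589844, -253.23126220703125), (109.78390502929688, 64.98097229003906), 14.910992622375488)
t 0.045 0.08 91 0.07952270592535204 ((514.20068359375, -246.71170043945312), (77.11461639404297, 2.438190460205078), 14.922358512878418)
t 0.08 0.11 72 0.10980119406527034 ((514.006103515625, -246.8361053466797), (80.03154754638672, 3.531707763671875), 12.809699058532715)
t 0.11 0.14 167 0.1344890323821213 ((515.2714233398438, -250.89390563964844), (80.00110626220703, 11.039867401123047), 14.716487884521484)
```

View pics/tc1.png

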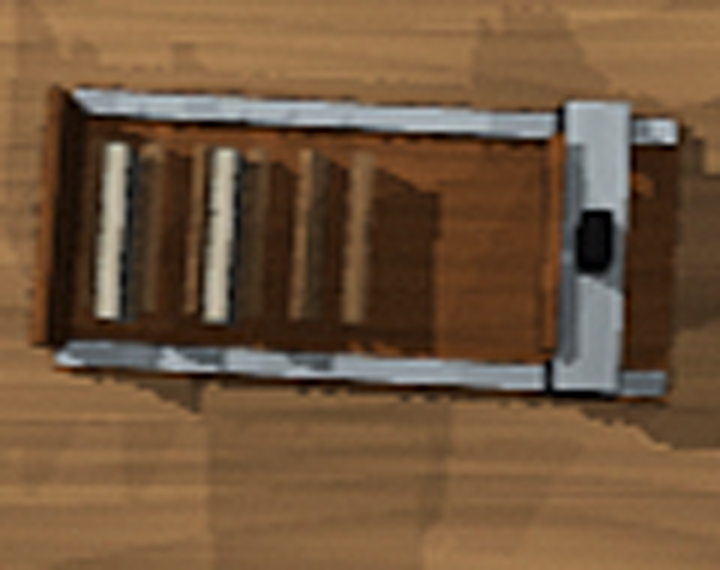

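View pics/tc2.png

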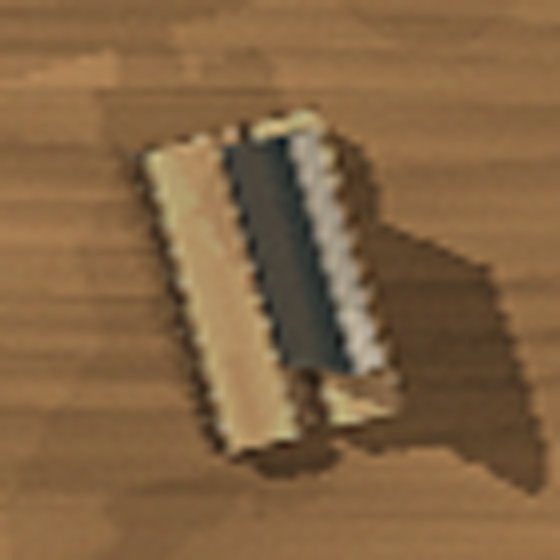

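The crops show the rack with the two short tiles on the left, the free slot between the fins at about (300,235) and (355,235), and the stop fully back. The tall tile stands upright in the stand, tilted about 15° in plan. Now the rack pose.

```bash
python3 - <<'E'
import cv2,numpy as np
for n in ["scene","top"]:
    P=np.load(f"pics/P{n}.npy")
    def show(l,lo,hi):
        m=np.all((P>lo)&(P<hi),-1); q=P[m]
        if len(q)<4: print(n,l,len(q));return
        r=cv2.minAreaRect(q[:,:2].astype(np.float32)*1000)
        print(n,l,len(q),"c",np.round(r[0],1),"sz",np.round(r[1],1),"a",round(r[2],2),"mean",np.round(q.mean(0)*1000,1))
    m=np.all((P>[.45,-.15,.078])&(P<[.75,.3,.1]),-1); q=P[m]*1000
    h,e=np.histogram(q[:,1],bins=np.arange(-60,260,4)); print([(int(a),int(b)) for a,b in zip(e,h) if b])
    show("all",[.45,-.15,.016],[.75,.3,.2])
    show("grip",[.45,-.15,.11],[.75,.3,.2])
    show("rack low",[.45,-.15,.016],[.75,.3,.03])
    m=np.all((P>[.45,-.15,.046])&(P<[.75,.3,.06]),-1); q=P[m]*1000
    h,e=np.histogram(q[:,1],bins=np.arange(-60,260,4)); print('fin',[(int(a),int(b)) for a,b in zip(e,h) if b])
E
```

```text
[(-44, 2), (-40, 14), (-36, 16), (-32, 32), (-28, 27), (-24, 17), (-20, 17), (-16, 13), (-12, 44), (-8, 44), (-4, 25), (140, 26), (144, 38), (148, 28), (152, 4), (188, 8), (192, 45), (196, 32), (200, 16), (220, 27), (224, 54), (228, 34), (232, 4)]
scene all 2943 c [589.3  83.9] sz [298.2 140. ] a 87.72 mean [598.5  99.3  53. ]
scene grip 74 c [584.3 -24.2] sz [15.8 27.9] a 82.37 mean [587.1 -25.  124.6]
scene rack low 885 c [588.8  83.7] sz [298.1 139. ] a 87.85 mean [602.8  94.9  21.4]
fin [(-44, 4), (-40, 3), (-36, 9), (-32, 1), (-28, 3), (-24, 4), (-20, 2), (-16, 4), (-12, 1), (76, 4), (80, 28), (84, 20), (88, 1), (100, 3), (104, 26), (108, 39), (112, 17), (128, 20), (132, 25), (136, 8), (140, 39), (144, 12), (148, 3), (152, 3), (156, 10), (160, 4), (176, 6), (180, 29), (184, 15), (188, 13), (192, 35), (196, 6), (200, 1), (204, 8), (208, 6), (212, 1), (220, 37), (224, 34), (228, 1)]
[(-40, 9), (-36, 15), (-32, 30), (-28, 18), (-24, 33), (-20, 12), (-16, 37), (-12, 23), (-8, 37), (-4, 62), (0, 5), (140, 9), (144, 44), (148, 37), (152, 14), (192, 32), (196, 36), (200, 35), (204, 1), (220, 7), (224, 49), (228, 57), (232, 20)]
top all 2576 c [585.7  85. ] sz [297.2 137.7] a 87.75 mean [586.2 102.3  54.4]
top grip 58 c [582.1 -22.2] sz [13.5 24.1] a 89.94 mean [582.1 -22.2 128.4]
top rack low 784 c [585.8  82.4] sz [292.8 136.3] a 87.35 mean [587.4 103.9  21.6]
fin [(-12, 2), (80, 27), (84, 29), (88, 22), (100, 1), (104, 11), (108, 47), (112, 22), (116, 4), (128, 13), (132, 34), (136, 32), (140, 13), (144, 7), (156, 38), (160, 31), (164, 14), (180, 24), (184, 37), (188, 14), (192, 17), (196, 1), (200, 1), (204, 3), (208, 39), (212, 28), (216, 2), (220, 11), (224, 20)]
```

```bash
cat >> h.py <<'E'
from scipy.spatial.transform import Rotation as R
def rel(arm,pos,yaw):
    s=arm.sense(); R0=R.from_euler('xyz',s['tool_rot'],degrees=True); R1=R.from_euler('xyz',[180,0,yaw],degrees=True)
    print('t',round(s['time'],2),'pos',np.round(s['eef_pos'],4),'rot',np.round(s['tool_rot'],2),'w',round(s['gripper_width'],4),'F',np.round(s['contact_force'],1))
    print('turn',np.round((R0.inv()*R1).as_rotvec(degrees=True),2),'shift',np.round(R0.inv().apply(np.array(pos)-s['eef_pos']),4))
E
python3 - <<'E'
from cell import arm
from h import *
rel(arm,[.5155,-.2515,.20],14.7)
E
```

```text
t 0.1 pos [ 0.2712 -0.5902  0.2216] rot [-179.91    0.     24.69] w 0.0869 F [ 0.1 -0.9 -0.5]
turn [-0.09  0.01  9.99] shift [ 0.3634 -0.2057  0.0219]
```

```bash
python3 -m inch '0 0 1 0.02 -0.011 0 -1; 0 0 2 0.055 -0.031 0 -1; 0 0 3 0.095 -0.054 0 -1; 0 0 4 0.135 -0.076 0 -1; 0 0 5 0.175 -0.099 0 -1; 0 0 6 0.215 -0.122 0 -1; 0 0 7 0.255 -0.144 0 -1; 0 0 8 0.295 -0.167 0.005 -1; 0 0 9 0.33 -0.187 0.01 -1; 0 0 10 0.355 -0.201 0.016 -1; 0 0 10 0.363 -0.206 0.02 -1; 0 0 10 0.363 -0.206 0.02 -1'
python3 - <<'E'
from cell import arm
from h import *
import json
m=arm.camera_model("wrist");p,d=arm.read_camera("wrist");cv2.imwrite("pics/w1.png",p);np.save("pics/w1.npy",d)
print(m)
rel(arm,[.5155,-.2515,.1],14.7)
E
```

```text
time: 1.3
eef_pos: [0.5152, -0.2505, 0.2015]
tool_rot: [-179.9, 0.1, 14.9]
contact_force: [0.7, -0.4, -0.6]
gripper_width: 0.0869
{'mtx': array([[325.1922621 ,   0.        , 284.01073928],
       [  0.        , 325.1922621 , 209.91686806],
       [  0.        ,   0.        ,   1.        ]]), 'T': array([[ 0.25670367,  0.93071204,  0.26053469,  0.58561032],
       [-0.96648518,  0.24806499,  0.06610723, -0.23250451],
       [-0.00310274, -0.26877289,  0.96319858,  0.36249673],
       [ 0.        ,  0.        ,  0.        ,  1.        ]])}
t 1.35 pos [ 0.5144 -0.2527  0.202 ] rot [-1.800e+02  1.000e-01  1.469e+01] w 0.0868 F [-0.3 -0.8 -0.4]
turn [-0.    0.1  -0.01] shift [ 0.0015 -0.0008  0.102 ]
```

View pics/w1.png

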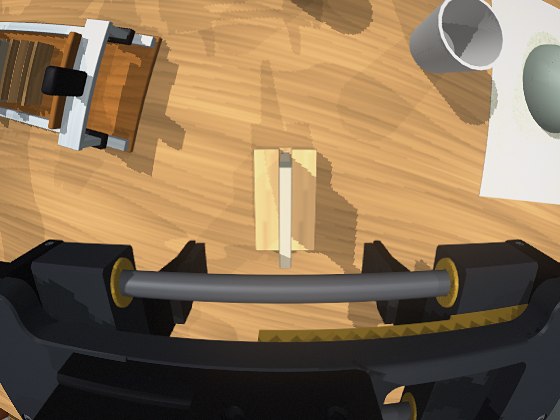

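The wrist view shows the tile top at (286,160)–(286,265), centred between the fingers (inner edges about 205 and 363) and aligned with the tool. So I go straight down and close.

```bash
python3 -m inch '0 0 0 0.001 0 0.02 -1; 0 0 0 0.001 0 0.045 -1; 0 0 0 0.001 0 0.07 -1; 0 0 0 0.001 0 0.09 -1; 0 0 0 0.001 0 0.102 -1; 0 0 0 0.001 0 0.105 -1; 0 0 0 0.001 0 0.105 0; 0 0 0 0.001 0 0.105 1;0 0 0 0.001 0 0.105 1;0 0 0 0.001 0 0.105 1;0 0 0 0.001 0 0.105 1;0 0 0 0.001 0 0.105 1'
python3 -m inch '0 0 0 0 0 0 1; 0 0 0 0 0 0 1; 0 0 0 0 0 0 1;0 0 0 0 0 0 1'
python3 - <<'E'
from cell import arm
from h import *
print(arm.sense()['moment'])
rel(arm,[.5155,-.2515,.25],14.7)
E
```

```text
time: 2.55
eef_pos: [0.5163, -0.2516, 0.0978]
tool_rot: [180.0, -0.0, 14.7]
contact_force: [0.5, 0.4, 0.9]
gripper_width: 0.0469
time: 2.95
eef_pos: [0.5162, -0.2516, 0.0975]
tool_rot: [180.0, 0.0, 14.7]
contact_force: [0.1, 0.6, 1.6]
gripper_width: 0.0153
[-0.0259024  -0.01258269  0.01439565]
t 2.95 pos [ 0.5162 -0.2516  0.0975] rot [180.     0.    14.69] w 0.0153 F [0.1 0.6 1.6]
turn [ 0.    0.   -0.01] shift [-0.0007 -0.0003 -0.1525]
```

```bash
python3 -m inch '0 0 0 0 0 0 1; 0 0 0 0 0 0 1; 0 0 0 0 0 0 1;0 0 0 0 0 0 1;0 0 0 0 0 0 1'
python3 -m inch '0 0 0 0 0 -0.01 1; 0 0 0 0 0 -0.03 1; 0 0 0 0 0 -0.06 1;0 0 0 0 0 -0.09 1;0 0 0 0 0 -0.12 1;0 0 0 0 0 -0.145 1;0 0 0 0 0 -0.158 1;0 0 0 0 0 -0.16 1'
python3 - <<'E'
from cell import arm
from h import *
m=arm.camera_model("wrist");p,d=arm.read_camera("wrist");cv2.imwrite("pics/w2.png",p)
p,d=arm.read_camera("scene");cv2.imwrite("pics/s2.png",p[120:300,60:340]);cv2.imwrite("pics/s2.png",cv2.resize(p[120:300,60:340],None,fx=2.5,fy=2.5))
rel(arm,[.5885,.0965,.258],-2.25)
E
```

```text
time: 3.45
eef_pos: [0.5162, -0.2516, 0.0975]
tool_rot: [180.0, 0.0, 14.7]
contact_force: [-0.3, 0.3, -0.6]
gripper_width: 0.0089
time: 4.25
eef_pos: [0.517, -0.2518, 0.2596]
tool_rot: [179.9, -0.1, 14.7]
contact_force: [-0.1, 0.4, -1.8]
gripper_width: 0.0088
t 4.35 pos [ 0.5159 -0.2514  0.2569] rot [-1.7997e+02  4.0000e-02  1.4690e+01] w 0.0089 F [-0.9  0.2 -2.9]
turn [-0.02  0.05 16.94] shift [ 0.1585 -0.3181 -0.001 ]
```

View pics/w2.png

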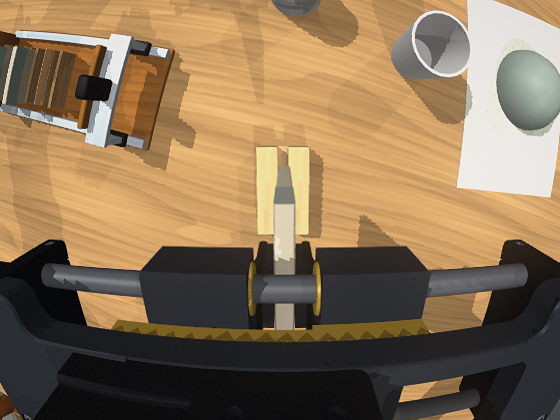

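View pics/s2.png

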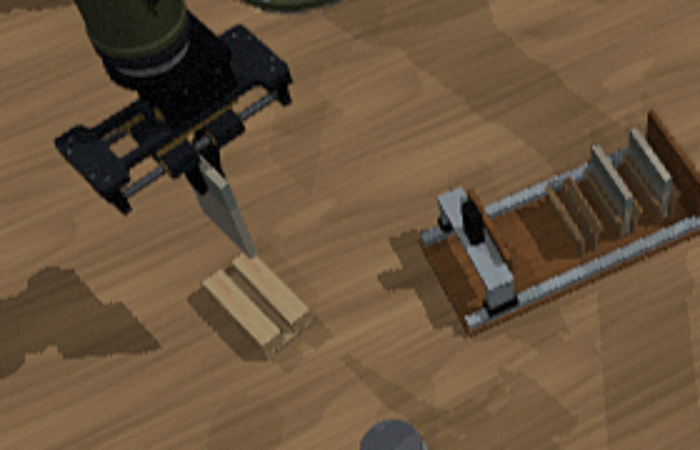

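The tile is out of the stand and held square between the fingers (wrist view, (285,240)), and the stand is empty. Next, carry it to above the slot.

```bash
python3 -m inch '0 0 1 0.008 -0.016 -0.005 1; 0 0 2.5 0.025 -0.05 -0.01 1; 0 0 4.5 0.043 -0.086 -0.01 1; 0 0 6.5 0.061 -0.122 -0.01 1; 0 0 8.5 0.079 -0.158 -0.01 1; 0 0 10.5 0.097 -0.194 -0.01 1; 0 0 12.5 0.115 -0.23 -0.01 1; 0 0 14.5 0.133 -0.266 -0.01 1; 0 0 16 0.148 -0.296 -0.005 1; 0 0 17 0.156 -0.313 0 1; 0 0 17 0.1585 -0.318 0 1; 0 0 17 0.1585 -0.318 0 1'
python3 - <<'E'
from cell import arm
from h import *
m=arm.camera_model("wrist");p,d=arm.read_camera("wrist");cv2.imwrite("pics/w3.png",p);np.save("pics/w3.npy",d);np.save("pics/w3T.npy",m["T"]);np.save("pics/w3K.npy",m["mtx"])
rel(arm,[.5885,.0965,.258],-2.25)
E
```

```text
time: 5.55
eef_pos: [0.5882, 0.0964, 0.256]
tool_rot: [180.0, 0.2, -2.2]
contact_force: [-1.0, -1.0, -1.4]
gripper_width: 0.0086
t 5.6 pos [0.5886 0.0949 0.2565] rot [ 1.7993e+02  1.0000e-01 -2.3300e+00] w 0.0086 F [ 0.4 -0.6 -1.4]
turn [ 0.07  0.1  -0.08] shift [-0.0001 -0.0016 -0.0015]
```

View pics/w3.png

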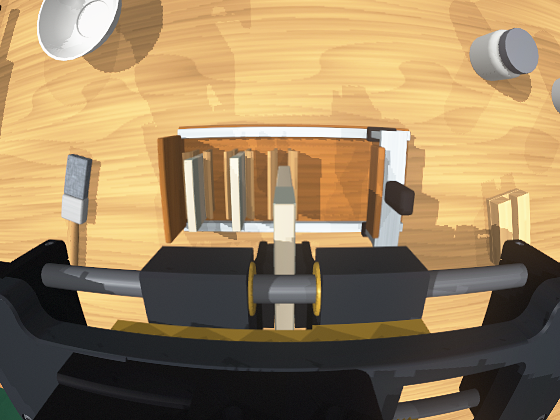

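The wrist view shows the tile tip at (285,170) over the free slot, with fin ends at about (273,150) and (293,150), the short tiles at x≈192 and 237, and the stop grip at (400,197). I'll measure the offset from the wrist depth.

```bash
cat >> h.py <<'E'
def fcloud(d,K,T):
    v,u=np.mgrid[0:d.shape[0],0:d.shape[1]]
    a=(u-K[0,2])/K[0,0]; b=(v-K[1,2])/K[1,1]; r=np.hypot(a,b)+1e-9
    s=np.tan(np.minimum(r,1.4))/r
    P=np.stack([a*s*d,-b*s*d,-d,np.ones_like(d)],-1)@T.T
    return P[...,:3]
E
python3 - <<'E'
from h import *
d=np.load("pics/w3.npy");K=np.load("pics/w3K.npy");T=np.load("pics/w3T.npy")
P=fcloud(d,K,T)
tcp=np.array([.5884,.0960,.2565]); Ri=R.from_euler('z',-2.25,degrees=True)
Q=Ri.inv().apply((P-tcp*[1,1,0]).reshape(-1,3)).reshape(P.shape)*1000
Q[d==0]=1e5
def hist(l,lo,hi,ax,b=2):
    q=Q[np.all((Q>lo)&(Q<hi),-1)]
    h,e=np.histogram(q[:,ax],bins=np.arange(lo[ax],hi[ax]+1,b)); print(l,len(q),np.round(q.mean(0),1),[(int(x),int(n)) for x,n in zip(e,h) if n>2])
hist('fin tops y',[0,-40,49],[45,40,58],1)
hist('short tops',[-45,25,80],[45,120,92],1)
hist('endplate',[-75,118,78],[75,145,95],1)
hist('grip',[-40,-170,120],[40,-110,140],1)
hist('grip x',[-40,-170,120],[40,-110,140],0)
hist('tile held',[-60,-20,145],[60,20,200],1)
hist('tile held x',[-60,-20,145],[60,20,200],0,4)
hist('tile2 x',[-60,40,78],[60,60,92],0,4)
q=Q[np.all((Q>[-90,-190,14])&(Q<[90,160,90]),-1)]
print(cv2.minAreaRect(q[:,:2].astype(np.float32)))
for l,lo,hi in [('t1',[-45,90,80],[45,110,92]),('t2',[-45,40,80],[45,60,92])]:
    q=Q[np.all((Q>lo)&(Q<hi),-1)]; print(l,np.polyfit(q[:,0],q[:,1],1))
E
```

```text
fin tops y 497 [19.7 12.5 51.6] [(-14, 63), (-12, 39), (-10, 67), (-8, 8), (12, 26), (14, 52), (16, 68), (18, 34), (34, 23), (36, 66), (38, 51)]
short tops 1323 [-3.7 76.4 83.8] [(47, 111), (49, 134), (51, 138), (53, 138), (55, 135), (57, 26), (97, 140), (99, 127), (101, 125), (103, 127), (105, 106), (107, 15)]
endplate 811 [  2.4 132.4  83.3] [(128, 165), (130, 231), (132, 168), (134, 171), (136, 76)]
grip 401 [ 1.000e-01 -1.162e+02  1.273e+02] [(-126, 13), (-124, 37), (-122, 46), (-120, 49), (-118, 52), (-116, 43), (-114, 64), (-112, 97)]
grip x 401 [ 1.000e-01 -1.162e+02  1.273e+02] [(-14, 13), (-12, 28), (-10, 31), (-8, 30), (-6, 33), (-4, 32), (-2, 29), (0, 35), (2, 33), (4, 31), (6, 31), (8, 35), (10, 38)]
tile held 73 [ 38.3   0.5 184.8] [(-4, 13), (-2, 17), (0, 20), (2, 20), (4, 3)]
tile held x 73 [ 38.3   0.5 184.8] [(36, 73)]
tile2 x 706 [-2.9 52.3 83.7] [(-44, 37), (-40, 28), (-36, 34), (-32, 30), (-28, 35), (-24, 33), (-20, 38), (-16, 37), (-12, 32), (-8, 35), (-4, 32), (0, 36), (4, 39), (8, 38), (12, 36), (16, 34), (20, 37), (24, 39), (28, 40), (32, 35)]
((-0.6248397827148438, -10.644241333007812), (138.88160705566406, 296.3953552246094), 0.20815999805927277)
t1 [1.63590891e-04 1.01942558e+02]
t2 [2.56319049e-03 5.24038963e+01]
```

```bash
python3 -m inch '0 0 0 0 -0.002 0.03 1; 0 0 0 0 -0.002 0.06 1; 0 0 0 0 -0.002 0.08 1;0 0 0 0 -0.002 0.09 1;0 0 0 0 -0.002 0.09 1;0 0 0 0 -0.002 0.09 1;0 0 0 0 -0.002 0.09 1'
cat > meas.py <<'E'
from cell import arm
from h import *
import sys
s=arm.sense();m=arm.camera_model("wrist");p,d=arm.read_camera("wrist");cv2.imwrite(f"pics/{sys.argv[1]}.png",p)
K=m["mtx"];P=fcloud(d,K,m["T"])
tcp=s['eef_pos']; Ri=R.from_euler('z',-2.25,degrees=True)
Q=Ri.inv().apply((P-tcp*[1,1,0]).reshape(-1,3)).reshape(P.shape)*1000
Q[d==0]=1e5
def hist(l,lo,hi,ax,b=2):
    q=Q[np.all((Q>lo)&(Q<hi),-1)]
    if not len(q): print(l,0); return
    h,e=np.histogram(q[:,ax],bins=np.arange(lo[ax],hi[ax]+1,b)); print(l,len(q),np.round(q.mean(0),1),[(int(x),int(n)) for x,n in zip(e,h) if n>2])
hist('fin tops y',[0,-40,49],[45,40,58],1)
hist('short tops',[-45,25,80],[45,120,92],1)
hist('tile held',[25,-20,65],[60,20,200],1)
hist('tile held x',[25,-20,65],[60,20,200],0,2)
q=Q[np.all((Q>[0,-20,60])&(Q<[70,20,200]),-1)];print('held zmin',q[:,2].min() if len(q) else None)
for l,lo,hi in [('t1',[-45,90,80],[45,110,92]),('t2',[-45,40,80],[45,60,92])]:
    q=Q[np.all((Q>lo)&(Q<hi),-1)]; print(l,np.polyfit(q[:,0],q[:,1],1))
rel(arm,[.5885,.098,.1],-2.25)
E
python3 meas.py w4
```

```text
time: 6.3
eef_pos: [0.59, 0.098, 0.1692]
tool_rot: [-180.0, -0.2, -2.3]
contact_force: [-0.4, 1.0, -1.9]
gripper_width: 0.0086
fin tops y 844 [19.3 12.3 51.5] [(-18, 3), (-16, 102), (-14, 97), (-12, 73), (-10, 6), (10, 29), (12, 123), (14, 88), (16, 43), (32, 37), (34, 100), (36, 89), (38, 54)]
short tops 1713 [ 3.9 74.4 83.8] [(45, 163), (47, 187), (49, 185), (51, 179), (53, 156), (93, 5), (95, 224), (97, 144), (99, 167), (101, 157), (103, 125), (105, 19)]
tile held 765 [ 37.7  -0.5 168.6] [(-6, 85), (-4, 169), (-2, 169), (0, 161), (2, 180)]
tile held x 765 [ 37.7  -0.5 168.6] [(25, 26), (27, 15), (29, 22), (31, 21), (33, 20), (35, 25), (37, 191), (39, 445)]
held zmin 82.72359789833327
t1 [-1.18791943e-03  9.96642145e+01]
t2 [-1.30248423e-03  4.99972902e+01]
t 6.35 pos [0.5899 0.0982 0.1691] rot [-1.7999e+02 -1.5000e-01 -2.3300e+00] w 0.0088 F [ 0.2  1.2 -2.2]
turn [-0.01 -0.15 -0.08] shift [-0.0016  0.0002  0.0691]
```

View pics/w4.png

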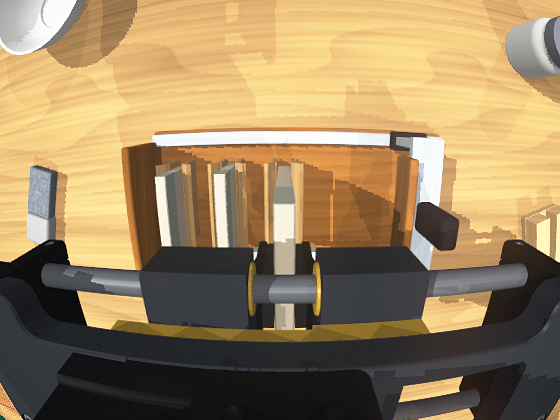

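The tile is lined up with the slot to within about 0.5 mm. I'll lower it in stages.

```bash
python3 -m inch '0 0 0 0 0 0.015 1; 0 0 0 0 0 0.03 1; 0 0 0 0 0 0.038 1;0 0 0 0 0 0.045 1;0 0 0 0 0 0.05 1;0 0 0 0 0 0.055 1;0 0 0 0 0 0.058 1;0 0 0 0 0 0.058 1'
python3 -c "
from cell import arm
from h import *
rel(arm,[.5895,.098,.097],-2.25);print(arm.sense()['moment'])"
```

```text
time: 7.15
eef_pos: [0.5888, 0.0982, 0.1092]
tool_rot: [180.0, 0.0, -2.3]
contact_force: [-0.9, 0.3, -1.9]
gripper_width: 0.0092
t 7.15 pos [0.5888 0.0982 0.1092] rot [ 1.7999e+02  3.0000e-02 -2.3100e+00] w 0.0092 F [-0.9  0.3 -1.9]
turn [ 0.01  0.03 -0.06] shift [0.0007 0.0001 0.0122]
[ 0.03880559 -0.00654516  0.03113941]
```

```bash
python3 -m inch '0 0 0 0 0 0.003 1; 0 0 0 0 0 0.006 1; 0 0 0 0 0 0.008 1;0 0 0 0 0 0.0095 1;0 0 0 0 0 0.0105 1;0 0 0 0 0 0.0115 1;0 0 0 0 0 0.0115 1;0 0 0 0 0 0.0115 1'
python3 -c "
from cell import arm
from h import *
rel(arm,[.5895,.098,.097],-2.25);print(arm.sense()['moment'])"
```

```text
time: 7.95
eef_pos: [0.589, 0.0982, 0.0981]
tool_rot: [180.0, -0.0, -2.3]
contact_force: [0.7, -0.2, -1.5]
gripper_width: 0.0089
t 7.95 pos [0.589  0.0982 0.0981] rot [180.    -0.    -2.32] w 0.0089 F [ 0.7 -0.2 -1.5]
turn [ 0.   -0.   -0.07] shift [0.0005 0.0002 0.0011]
[0.01370556 0.02274438 0.01778194]
```

Not yet touching the floor (still −1.5 N of tile weight), so I continue in small steps.

```bash
python3 -m inch '0 0 0 0 0 0.001 1; 0 0 0 0 0 0.001 1; 0 0 0 0 0 0.0015 1;0 0 0 0 0 0.0015 1'; python3 -m inch '0 0 0 0 0 0.0005 1; 0 0 0 0 0 0.0005 1; 0 0 0 0 0 0.001 1;0 0 0 0 0 0.001 1'

```

```text
time: 8.35
eef_pos: [0.5893, 0.0983, 0.0975]
tool_rot: [180.0, -0.1, -2.3]
contact_force: [-1.6, -0.2, 5.3]
gripper_width: 0.0088
time: 8.75
eef_pos: [0.5894, 0.0984, 0.0975]
tool_rot: [180.0, -0.1, -2.3]
contact_force: [-3.3, -0.1, 11.6]
gripper_width: 0.0091
```

The floor is reached at z = 0.0975, the same height as in the stand, with +11 N. I'll relax, open partly and rise.

```bash
python3 -m inch '0 0 0 0 0 -0.001 1; 0 0 0 0 0 -0.002 1; 0 0 0 0 0 -0.002 0;0 0 0 0 0 -0.002 0;0 0 0 0 0 -0.002 0;0 0 0 0 0 -0.002 0;0 0 0 0 0 -0.002 0;0 0 0 0 0 -0.002 0;0 0 0 0 0 -0.002 0;0 0 0 0 0 -0.002 0'
python3 -m inch '0 0 0 0 0 -0.01 0; 0 0 0 0 0 -0.03 0; 0 0 0 0 0 -0.055 0;0 0 0 0 0 -0.08 0;0 0 0 0 0 -0.1 0;0 0 0 0 0 -0.1 0;0 0 0 0 0 -0.1 0'
sed -i 's/^rel.*$//' meas.py; cat >> meas.py <<'E'
hist('tall',[-60,-25,115],[60,25,145],1)
hist('tall x',[-60,-25,115],[60,25,145],0,4)
q=Q[np.all((Q>[-60,-25,115])&(Q<[60,25,145]),-1)]
if len(q):print('tall zmax',np.percentile(q[:,2],[50,95]))
hist('grip y',[-40,-170,122],[40,-60,140],1)
hist('grip x',[-40,-170,122],[40,-60,140],0)
rel(arm,[.5885,.098,.2],-2.25)
E
python3 meas.py w5
```

```text
time: 9.75
eef_pos: [0.589, 0.0981, 0.0975]
tool_rot: [180.0, -0.0, -2.3]
contact_force: [-0.0, -0.4, -0.8]
gripper_width: 0.0432
time: 10.45
eef_pos: [0.5891, 0.0982, 0.198]
tool_rot: [180.0, -0.1, -2.3]
contact_force: [-0.1, 0.1, -0.7]
gripper_width: 0.0437
fin tops y 745 [20.3 12.3 51.5] [(-18, 4), (-16, 78), (-14, 80), (-12, 68), (-10, 8), (-4, 3), (10, 49), (12, 80), (14, 83), (16, 39), (32, 41), (34, 88), (36, 73), (38, 44)]
short tops 1662 [-0.2 74.7 83.8] [(45, 164), (47, 167), (49, 162), (51, 169), (53, 150), (55, 27), (95, 205), (97, 162), (99, 159), (101, 149), (103, 132), (105, 14)]
tile held 331 [ 34.1  -0.  120.5] [(-6, 7), (-4, 79), (-2, 85), (0, 79), (2, 61), (4, 20)]
tile held x 331 [ 34.1  -0.  120.5] [(25, 31), (27, 36), (29, 32), (31, 28), (33, 36), (35, 36), (37, 126), (39, 6)]
held zmin 60.766431532642265
t1 [-6.42488717e-03  9.97195182e+01]
t2 [-7.97662524e-03  5.01294314e+01]
tall 1219 [  2.4  -0.3 128.6] [(-5, 253), (-3, 221), (-1, 296), (1, 311), (3, 138)]
tall x 1219 [  2.4  -0.3 128.6] [(-44, 9), (-40, 49), (-36, 53), (-32, 51), (-28, 50), (-24, 50), (-20, 56), (-16, 54), (-12, 57), (-8, 61), (-4, 61), (0, 62), (4, 61), (8, 66), (12, 61), (16, 74), (20, 66), (24, 68), (28, 66), (32, 65), (36, 79)]
tall zmax [128.77617462 129.91265212]
grip y 555 [  -0.5 -118.6  127.5] [(-128, 36), (-126, 47), (-124, 62), (-122, 72), (-120, 67), (-118, 68), (-116, 86), (-114, 110), (-112, 6)]
grip x 555 [  -0.5 -118.6  127.5] [(-14, 24), (-12, 42), (-10, 43), (-8, 42), (-6, 42), (-4, 43), (-2, 46), (0, 46), (2, 45), (4, 49), (6, 45), (8, 57), (10, 30)]
t 10.5 pos [0.5886 0.098  0.197 ] rot [ 1.7998e+02  4.0000e-02 -2.3100e+00] w 0.0435 F [ 0.4 -0.6 -0.9]
turn [ 0.02  0.04 -0.06] shift [-0.0001  0.     -0.003 ]
```

View pics/w5.png

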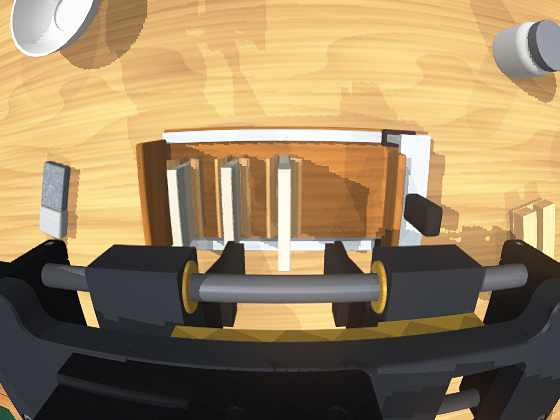

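The tall tile stands centred in the free slot (top at (285,160)–(285,268), 129–130 mm high), and the short tiles are unmoved. The stop grip is at (423,215). Next is the stop, gripped across rack x.

```bash
python3 -c "
from cell import arm
from h import *
print(arm.sense()['joint_pos']);rel(arm,[.5831,-.0223,.2],87.75)"
```

```text
[  14.67594363   15.28012689  -31.65557308   92.15351906    8.24318181
   74.95514087 -110.54040229]
t 10.5 pos [0.5886 0.098  0.197 ] rot [ 1.7998e+02  4.0000e-02 -2.3100e+00] w 0.0435 F [ 0.4 -0.6 -0.9]
turn [-2.000e-02  5.000e-02 -9.006e+01] shift [-0.0006  0.1205 -0.003 ]
```

```bash
python3 -m inch '0 0 -4 0 0.005 -0.005 -1; 0 0 -12 0 0.02 -0.005 -1; 0 0 -20 0 0.035 -0.005 -1; 0 0 -28 0 0.05 -0.005 -1; 0 0 -36 0 0.065 -0.005 -1; 0 0 -44 0 0.08 -0.005 -1; 0 0 -52 0 0.095 -0.005 -1; 0 0 -60 0 0.105 -0.005 -1; 0 0 -68 0 0.113 -0.003 -1; 0 0 -76 0 0.118 -0.003 -1; 0 0 -84 -0.0005 0.1205 -0.003 -1; 0 0 -90 -0.0005 0.1205 -0.003 -1'
python3 -m inch '0 0 0 0 0 0 -1;0 0 0 0 0 0 -1;0 0 0 0 0 0 -1'
python3 - <<'E'
from cell import arm
from h import *
s=arm.sense();m=arm.camera_model("wrist");p,d=arm.read_camera("wrist");cv2.imwrite("pics/w6.png",p)
P=fcloud(d,m["mtx"],m["T"]); Ri=R.from_euler('z',-2.25,degrees=True)
Q=Ri.inv().apply((P-s['eef_pos']*[1,1,0]).reshape(-1,3)).reshape(P.shape)*1000; Q[d==0]=1e5
for l,lo,hi in [('griptop',[-40,-40,124],[40,40,140]),('tile',[-60,100,118],[60,140,140])]:
    q=Q[np.all((Q>lo)&(Q<hi),-1)]
    if len(q):print(l,len(q),q.min(0),q.max(0),q.mean(0))
rel(arm,[.5831,-.0223,.103],87.75)
E
```

```text
time: 11.7
eef_pos: [0.5826, -0.023, 0.1989]
tool_rot: [-179.8, -0.0, 87.9]
contact_force: [0.7, -0.8, -0.8]
gripper_width: 0.0871
time: 12.0
eef_pos: [0.5833, -0.0221, 0.2]
tool_rot: [-179.9, -0.0, 87.6]
contact_force: [0.1, 0.4, 0.6]
gripper_width: 0.0872
griptop 632 [-12.9042037   -6.39231005 124.07113338] [ 11.47548402   8.41533476 130.81638889] [ -0.76101074   1.50535865 127.92310659]
tile 1652 [-40.22773782 115.06724339 118.16181343] [ 40.39322568 125.46592261 131.17413191] [  0.51056707 119.35207223 127.99167096]
t 12.05 pos [ 0.5834 -0.0221  0.2002] rot [-179.97    0.     87.62] w 0.0873 F [-0.2  0.  -0.4]
turn [-0.03  0.   -0.13] shift [-0.0002 -0.0003  0.0972]
```

View pics/w6.png

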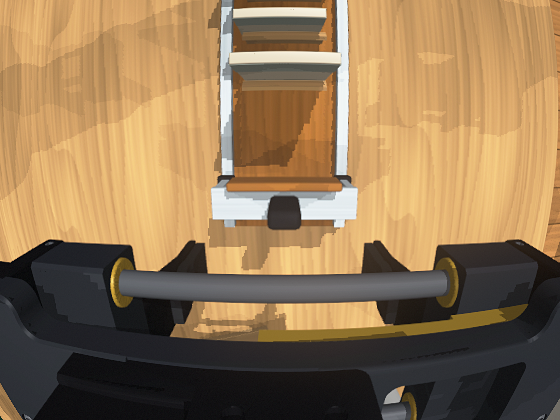

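The wrist view shows the black grip at (284,210), centred between the open fingers; the tall tile is at (285,60). Travel to contact is about 92 mm. I go down and grip.

```bash
python3 -m inch '0 0 0 0.001 0 0.02 -1; 0 0 0 0.001 0 0.045 -1; 0 0 0 0.001 0 0.07 -1; 0 0 0 0.001 0 0.088 -1; 0 0 0 0.001 0 0.096 -1; 0 0 0 0.001 0 0.097 -1; 0 0 0 0.001 0 0.097 1; 0 0 0 0.001 0 0.097 1;0 0 0 0.001 0 0.097 1;0 0 0 0.001 0 0.097 1;0 0 0 0.001 0 0.097 1;0 0 0 0.001 0 0.097 1'
python3 -m inch '0 0 0 0 0 0 1; 0 0 0 0 0 0 1; 0 0 0 0 0 0 1;0 0 0 0 0 0 1;0 0 0 0 0 0 1;0 0 0 0 0 0 1;0 0 0 0 0 0 1'
```

```text
time: 13.25
eef_pos: [0.5837, -0.0212, 0.1037]
tool_rot: [180.0, 0.0, 87.7]
contact_force: [-0.7, -0.2, 0.3]
gripper_width: 0.0471
time: 13.95
eef_pos: [0.5833, -0.0212, 0.1035]
tool_rot: [-179.9, 0.0, 87.7]
contact_force: [-3.4, 0.3, 2.4]
gripper_width: 0.026
```

```bash
python3 -m inch '0 0 0 0.003 0 0 1; 0 0 0 0.01 0 0 1; 0 0 0 0.019 0 0 1; 0 0 0 0.028 0 0 1; 0 0 0 0.037 0 0 1; 0 0 0 0.046 0 0 1; 0 0 0 0.055 0 0 1; 0 0 0 0.064 0 0 1; 0 0 0 0.072 0 0 1; 0 0 0 0.078 0 0 1; 0 0 0 0.08 0 0 1; 0 0 0 0.08 0 0 1'
python3 - <<'E'
from cell import arm
from h import *
s=arm.sense();m=arm.camera_model("wrist");p,d=arm.read_camera("wrist");cv2.imwrite("pics/w7.png",p)
P=fcloud(d,m["mtx"],m["T"]); Ri=R.from_euler('z',-2.25,degrees=True)
Q=Ri.inv().apply((P-s['eef_pos']*[1,1,0]).reshape(-1,3)).reshape(P.shape)*1000; Q[d==0]=1e5
for l,lo,hi in [('plate',[-40,14,86],[40,28,100]),('tile',[-60,25,118],[60,60,140])]:
    q=Q[np.all((Q>lo)&(Q<hi),-1)]
    if len(q):print(l,len(q),q.min(0),q.max(0),q.mean(0))
rel(arm,[.5871,.0707,.103],87.75)
E
```

```text
time: 15.15
eef_pos: [0.5867, 0.0601, 0.1035]
tool_rot: [-180.0, -0.1, 87.7]
contact_force: [-3.5, 0.3, 3.0]
gripper_width: 0.0257
plate 1960 [-39.97479058  14.02586563  86.0027185 ] [39.99857103 21.55102834 93.19645286] [-0.11898466 18.20748354 90.21854363]
tile 4451 [-40.41753688  32.87706859 118.0323638 ] [ 40.26572591  43.09327961 130.92305999] [  0.24556437  38.90960684 127.70705864]
t 15.2 pos [0.5867 0.0601 0.1035] rot [-1.7998e+02 -1.0000e-01  8.7720e+01] w 0.026 F [-4.6  1.   2.3]
turn [-0.02 -0.1  -0.03] shift [ 0.0107 -0.      0.0005]
```

View pics/w7.png

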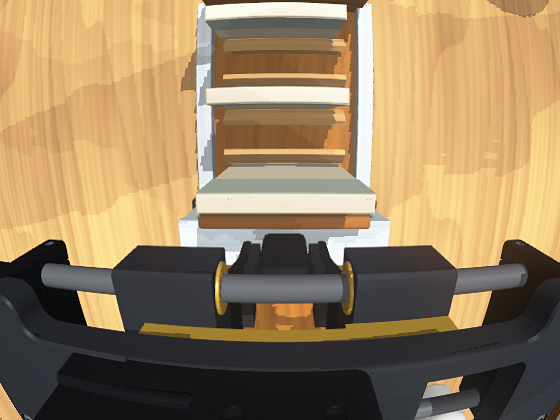

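The gap from plate to tile is about 12 mm (plate top edge at row 222, tile face just beyond). I advance 9 mm, then creep.

```bash
python3 -m inch '0 0 0 0.003 0 0 1; 0 0 0 0.006 0 0 1; 0 0 0 0.008 0 0 1; 0 0 0 0.009 0 0 1; 0 0 0 0.009 0 0 1;0 0 0 0.009 0 0 1'
cat > m2.py <<'E'
import sys
from cell import arm
from h import *
s=arm.sense();m=arm.camera_model("wrist");p,d=arm.read_camera("wrist");cv2.imwrite(f"pics/{sys.argv[1]}.png",cv2.resize(p[130:290,170:410],None,fx=3,fy=3))
t,_=arm.read_camera("scene");cv2.imwrite(f"pics/{sys.argv[1]}s.png",cv2.resize(t[150:270,210:360],None,fx=5,fy=5,interpolation=cv2.INTER_CUBIC))
P=fcloud(d,m["mtx"],m["T"]); Ri=R.from_euler('z',-2.25,degrees=True)
O=np.array([.5891,.0981,0])
Q=Ri.inv().apply((P-O).reshape(-1,3)).reshape(P.shape)*1000; Q[d==0]=1e5
for l,lo,hi in [('plate',[-40,-40,86],[40,-4,96]),('tiletop',[-60,-25,127],[60,25,140]),('short2',[-60,30,82],[60,70,92])]:
    q=Q[np.all((Q>lo)&(Q<hi),-1)]
    if len(q):print(l,len(q),np.percentile(q[:,1],[2,50,98]),q[:,2].max())
print('tcp rack',Ri.inv().apply(s['eef_pos']-O)*1000,s['contact_force'],s['moment'],s['time'])
E
python3 m2.py w8
```

```text
time: 15.8
eef_pos: [0.587, 0.0672, 0.1035]
tool_rot: [-180.0, 0.0, 87.7]
contact_force: [-4.8, -1.5, 3.9]
gripper_width: 0.0259
plate 266 [-26.80731709 -24.03212268 -23.45791886] 95.96875678252086
tiletop 4249 [-22.12988994  -0.37894346   4.64698196] 139.9921553035178
short2 2330 [45.88046336 50.25857633 54.71570049] 86.08835393334483
tcp rack [ -0.91079382 -30.97329598 103.49740367] [-4.78582934 -1.50546681  3.90921072] [-0.23903826  1.12117668  0.00569707] 15.8
```

View pics/w8.png

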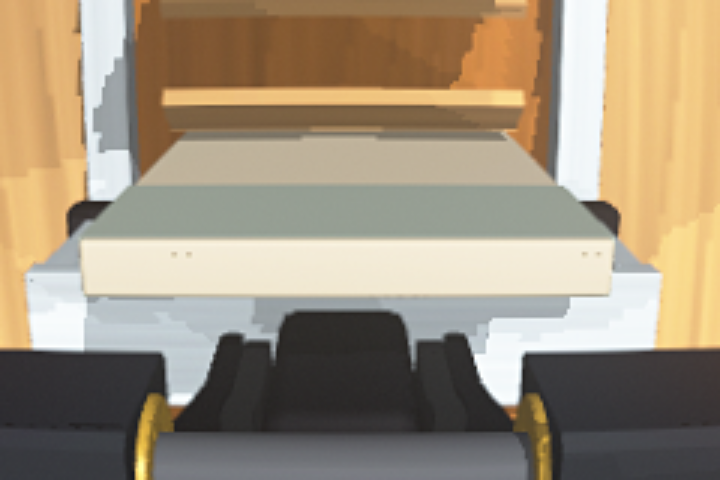

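View pics/w8s.png

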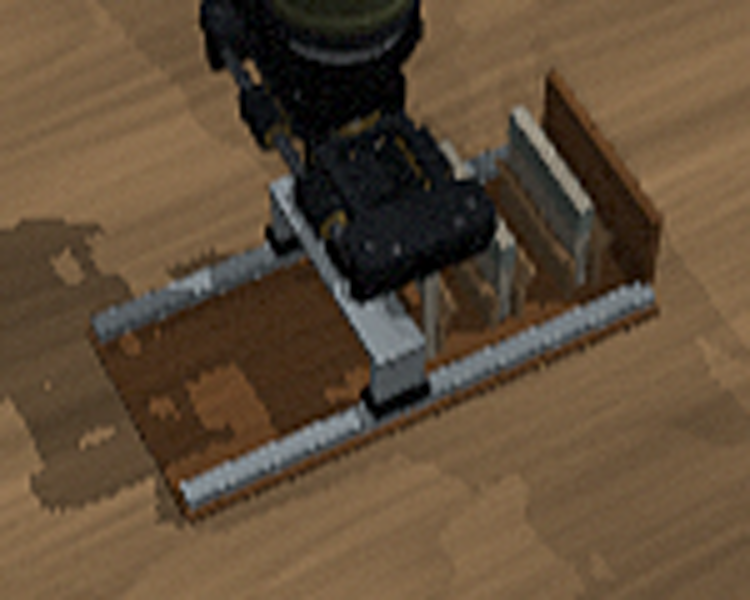

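Wrist crop: the plate is hidden behind the tile top, and the tile has not moved (y ≈ −0.4). About 3 mm is left. Creeping.

```bash
python3 -m inch '0 0 0 0 0 0 1;0 0 0 0.001 0 0 1;0 0 0 0.001 0 0 1'; python3 -m inch '0 0 0 0.001 0 0 1;0 0 0 0.001 0 0 1;0 0 0 0.001 0 0 1'; python3 m2.py w9
```

```text
time: 16.2
eef_pos: [0.587, 0.068, 0.1035]
tool_rot: [-180.0, 0.0, 87.6]
contact_force: [-5.6, -1.8, 4.5]
gripper_width: 0.0251
time: 16.5
eef_pos: [0.587, 0.069, 0.1035]
tool_rot: [-180.0, 0.0, 87.6]
contact_force: [-5.6, -2.1, 3.6]
gripper_width: 0.0256
plate 262 [-25.12996871 -22.22729136 -21.64143441] 95.9337833936076
tiletop 4408 [-24.21451098  -0.68921853   4.63399376] 139.87840620722704
short2 2419 [45.81619873 50.30847786 54.91304526] 86.50035566451513
tcp rack [ -0.91087113 -29.18862028 103.46754192] [-5.64541432 -2.12615393  3.63665246] [-0.27585799  1.16169554 -0.0495027 ] 16.5
```

```bash
sed -i "s/\[-60,-25,127\],\[60,25,140\]/[-38,-9,128],[38,14,134]/" m2.py; python3 -m inch '0 0 0 0.0005 0 0 1;0 0 0 0.001 0 0 1;0 0 0 0.001 0 0 1'; python3 m2.py w10; python3 -m inch '0 0 0 0.0005 0 0 1;0 0 0 0.0005 0 0 1;0 0 0 0.0005 0 0 1';python3 m2.py w11
```

```text
time: 16.9
eef_pos: [0.5871, 0.0699, 0.1035]
tool_rot: [-180.0, 0.0, 87.6]
contact_force: [-5.1, -1.7, 3.2]
gripper_width: 0.0256
plate 259 [-24.0818206  -21.27332503 -20.79492256] 95.91417108153992
tiletop 2951 [-4.31959468  0.20452352  4.47141542] 130.69220581250826
short2 2452 [45.65022129 50.23202966 54.94949772] 86.07824008637012
tcp rack [ -0.90972719 -28.25112155 103.47655651] [-5.0792965  -1.66805381  3.21050776] [-0.33606979  1.12286722  0.01836992] 16.9
time: 17.3
eef_pos: [0.5871, 0.0704, 0.1035]
tool_rot: [-180.0, 0.0, 87.6]
contact_force: [-6.4, -1.0, 4.0]
gripper_width: 0.0259
plate 268 [-23.74007167 -20.81443264 -20.26267369] 95.95579003732709
tiletop 2980 [-4.35855111  0.21865195  4.47074659] 130.75475465165627
short2 2466 [45.58986565 50.19975651 54.99898994] 86.15957575121104
tcp rack [ -0.8686006  -27.78971149 103.50623368] [-6.43890166 -0.99255615  3.99508837] [-0.31677765  1.17745783  0.0149742 ] 17.3
```

```bash
python3 -m inch '0 0 0 0.0005 0 0 1;0 0 0 0.0005 0 0 1;0 0 0 0.0005 0 0 1'; python3 m2.py w12|grep -v short; python3 -m inch '0 0 0 0.0005 0 0 1;0 0 0 0.0005 0 0 1;0 0 0 0.0005 0 0 1';python3 m2.py w13|grep -v short
```

```text
time: 17.7
eef_pos: [0.5871, 0.0709, 0.1035]
tool_rot: [-180.0, 0.0, 87.6]
contact_force: [-5.8, -1.0, 4.5]
gripper_width: 0.0258
plate 269 [-23.22526235 -20.28876787 -19.73749997] 95.94528631904029
tiletop 2956 [-4.29746033  0.15825366  4.46799625] 130.86409451848013
tcp rack [ -0.8982848  -27.26636912 103.47948376] [-5.75170984 -1.00908048  4.46795929] [-0.32526773  1.16247975 -0.01954294] 17.7
time: 18.1
eef_pos: [0.5871, 0.0714, 0.1035]
tool_rot: [-180.0, 0.0, 87.6]
contact_force: [-5.4, -0.6, 3.8]
gripper_width: 0.026
plate 239 [-22.96396225 -19.87667463 -19.35285349] 95.97828791795938
tiletop 2893 [-4.31292427  0.1758382   4.44522859] 131.06589131978245
tcp rack [ -0.90807872 -26.78356489 103.46703284] [-5.38865256 -0.56147582  3.77099267] [-0.31600814  1.15680806  0.01496692] 18.1
```

```bash
python3 -m inch '0 0 0 0.0005 0 0 1;0 0 0 0.0005 0 0 1;0 0 0 0.0005 0 0 1'; python3 m2.py w14
```

```text
time: 18.5
eef_pos: [0.5872, 0.0719, 0.1035]
tool_rot: [-180.0, 0.1, 87.6]
contact_force: [-5.6, -1.2, 4.6]
gripper_width: 0.0258
plate 201 [-22.16903667 -19.33767064 -18.81174038] 95.94722404052665
tiletop 2912 [-4.23840659  0.25235681  4.50162767] 130.75808743221765
short2 2456 [45.54720275 50.34463228 54.91034512] 86.17613937996087
tcp rack [ -0.91000247 -26.28205333 103.49445282] [-5.61660414 -1.21812966  4.57836226] [-0.31230313  1.14294672 -0.01402157] 18.5
```

```bash
python3 -m inch '0 0 0 0.0003 0 0 1;0 0 0 0.0003 0 0 1;0 0 0 0.0003 0 0 1'; python3 m2.py w15; python3 -m inch '0 0 0 0.0003 0 0 1;0 0 0 0.0003 0 0 1;0 0 0 0.0003 0 0 1'; python3 m2.py w16
```

```text
time: 18.9
eef_pos: [0.5872, 0.0722, 0.1035]
tool_rot: [-180.0, 0.1, 87.6]
contact_force: [-5.6, -2.1, 3.4]
gripper_width: 0.0258
plate 159 [-21.81304073 -19.0721387  -18.44599613] 95.98844455309107
tiletop 2878 [-4.18588637  0.23667681  4.5395852 ] 130.8028859044755
short2 2342 [45.76846918 50.18173242 54.65149587] 86.20268640915222
tcp rack [ -0.90572469 -26.00035439 103.48291467] [-5.5860089  -2.09752339  3.37172371] [-0.3118503   1.1628594   0.01137132] 18.9
time: 19.3
eef_pos: [0.5872, 0.0725, 0.1035]
tool_rot: [-180.0, 0.1, 87.6]
contact_force: [-5.2, -1.5, 3.6]
gripper_width: 0.0258
plate 159 [-22.060011   -18.81861469 -18.20811812] 95.97032249295222
tiletop 2845 [-4.19206249  0.2230548   4.44668438] 130.9340953351531
short2 2462 [45.61896586 50.35355975 54.93810649] 86.51395040552916
tcp rack [ -0.87067327 -25.69161072 103.49127189] [-5.20738481 -1.54893974  3.64082548] [-0.3787539   1.14493529 -0.00376477] 19.3
```

```bash
for i in 17 18; do python3 -m inch '0 0 0 0.0005 0 0 1;0 0 0 0.0005 0 0 1;0 0 0 0.0005 0 0 1' >/dev/null; python3 m2.py w$i|grep -v short;done
```

```text
plate 196 [-21.3037461  -18.2834606  -17.75159394] 95.97729148216045
tiletop 2908 [-3.16973988  1.10282236  5.47290398] 130.9342930988612
tcp rack [ -0.88026119 -25.21023347 103.47731124] [-6.25564811 -1.01247541  3.88308053] [-0.396797    1.11715129  0.03017324] 19.7
plate 232 [-20.56865506 -17.78912116 -17.21336913] 95.99001123860822
tiletop 2929 [-2.00797697  2.44364932  6.70657029] 130.97494203637655
tcp rack [ -0.89232466 -24.7523774  103.47084309] [-5.72158007 -2.68401473  4.58012   ] [-0.3383688   1.1824534   0.00341706] 20.1
```

View pics/w18.png

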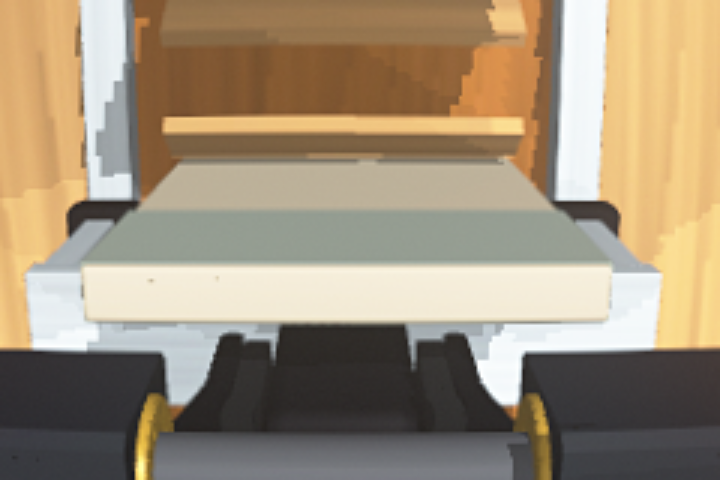

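View pics/w18s.png

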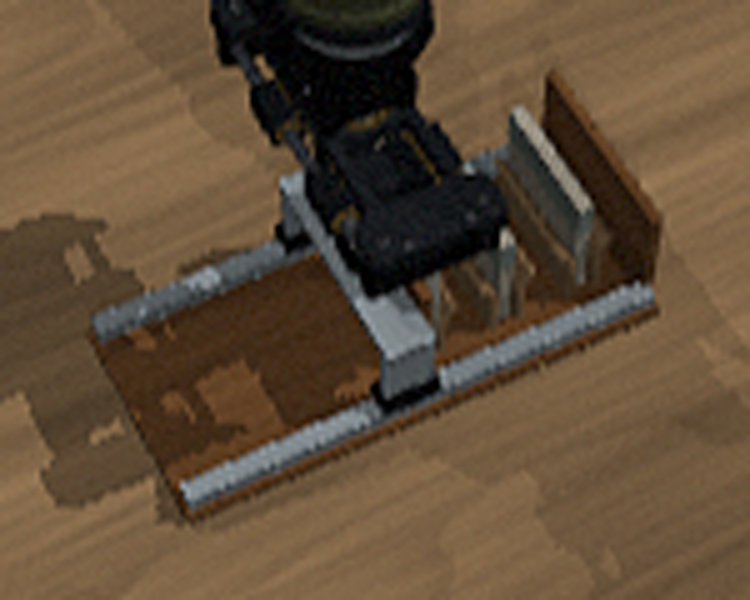

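Contact is confirmed: the tile top moved about 2 mm in +y over the last two steps, so it now leans about 1°. I back off about 0.7 mm so it settles upright while still touching.

```bash
python3 -m inch '0 0 0 -0.0003 0 0 1;0 0 0 -0.0006 0 0 1;0 0 0 -0.0006 0 0 1;0 0 0 -0.0006 0 0 1'; python3 m2.py w19
```

```text
time: 20.6
eef_pos: [0.5873, 0.0734, 0.1035]
tool_rot: [-180.0, 0.0, 87.7]
contact_force: [-5.8, -0.0, 3.2]
gripper_width: 0.0257
plate 237 [-20.75028968 -17.78435363 -17.18719687] 95.96850534818134
tiletop 2971 [-2.05308978  2.38382382  6.69545367] 131.19013913215062
short2 2400 [45.80881672 50.32573137 54.86851509] 86.03490729165216
tcp rack [ -0.85934743 -24.75778412 103.51234771] [-5.8185355  -0.02961146  3.18951132] [-0.12686592  1.10963291 -0.02378494] 20.6
```

Stiction took that up and the stop has not moved. Back further, in small steps.

```bash
for i in 20 21; do python3 -m inch '0 0 0 -0.0004 0 0 1;0 0 0 -0.0004 0 0 1;0 0 0 -0.0004 0 0 1' >/dev/null; python3 m2.py w$i|grep -v short;done
```

```text
plate 240 [-20.61285259 -17.81818583 -17.23722533] 95.96030678111704
tiletop 2940 [-2.10164785  2.38946634  6.59451842] 130.66142586258906
tcp rack [ -0.89259388 -24.75066493 103.48067075] [-4.6929764  -1.25431544  2.62140234] [-0.04356656  1.04093748 -0.02739575] 21.0
plate 232 [-20.36454422 -17.84511303 -17.31830027] 95.9989748996994
tiletop 2950 [-2.0653961   2.34074489  6.64925778] 130.8707378613091
tcp rack [ -0.89582078 -24.76506285 103.46533341] [-5.57587154  0.2259887   3.10384988] [ 0.05366543  1.05674014 -0.02654128] 21.4
```

```bash
for i in 22 23 24; do python3 -m inch '0 0 0 -0.0005 0 0 1;0 0 0 -0.0005 0 0 1;0 0 0 -0.0005 0 0 1' >/dev/null; python3 m2.py w$i|grep -v -e short -e plate;done
```

```text
tiletop 2933 [-2.06901717  2.29889939  6.54710374] 130.78635478581816
tcp rack [ -0.92166951 -24.8018811  103.48905153] [-5.24901064  1.1368933   3.32467549] [ 0.2734574   1.02496531 -0.0155107 ] 21.8
tiletop 2926 [-2.92634043  1.60837234  5.86049568] 130.72615120568798
tcp rack [ -0.8934569  -25.09160566 103.50546115] [-4.11752594  1.80184885  3.19215878] [ 0.37845295  1.04733361 -0.06038232] 22.2
tiletop 2918 [-4.12812169  0.35090057  4.71286231] 130.9396162352588
tcp rack [ -0.8968222  -25.5315037  103.50270254] [-4.44369988  1.871488    1.82109182] [ 0.30426255  1.04008369 -0.04854912] 22.6
```

The tile top is back to y = 0.35 (0.22 when free) and tracks the plate. I now unload the arm forward (about 1.5 mm, within stiction), check nothing moves, then release.

```bash
python3 -m inch '0 0 0 0.0006 0 0 1;0 0 0 0.0012 0 0 1;0 0 0 0.0012 0 0 1' ; python3 m2.py w25|grep -v -e short
```

```text
time: 23.0
eef_pos: [0.5872, 0.0727, 0.1035]
tool_rot: [-180.0, -0.0, 87.7]
contact_force: [-5.0, -0.3, 3.4]
gripper_width: 0.0255
plate 161 [-21.55562668 -18.63551386 -18.13283596] 95.96703408680092
tiletop 2908 [-4.01020905  0.39254665  4.76220739] 130.56719107968013
tcp rack [ -0.86399561 -25.49870803 103.50276148] [-5.04021577 -0.34675366  3.38013982] [-0.00851964  1.11631378 -0.01734606] 23.0
```

```bash
python3 -m inch '0 0 0 0 0 0 0.3;0 0 0 0 0 0 0;0 0 0 0 0 0 -0.2;0 0 0 0 0 0 -0.4;0 0 0 0 0 0 -0.4;0 0 0 0 0 0 -0.4;0 0 0 0 0 0 -0.4;0 0 0 0 0 0 -0.4'; python3 m2.py w26
python3 -m inch '0 0 0 0 0 -0.01 -0.4;0 0 0 0 0 -0.03 -0.4;0 0 0 0 0 -0.055 -0.4;0 0 0 0 0 -0.08 -0.4;0 0 0 -0.02 0 -0.11 -0.4;0 0 0 -0.05 0 -0.12 -0.4;0 0 0 -0.08 0 -0.12 -0.4;0 0 0 -0.11 0 -0.12 -0.4;0 0 0 -0.13 0 -0.12 -0.4;0 0 0 -0.135 0 -0.12 -0.4;0 0 0 -0.135 0 -0.12 -0.4;0 0 0 -0.135 0 -0.12 -0.4'
sed -i 's/96\])/94])/;s/86\],\[40,-4/86],[40,-4/' m2.py
python3 m2.py w27
python3 - <<'E'
from cell import arm
from h import *
p,d=arm.read_camera("wrist");cv2.imwrite("pics/w27f.png",p)
p,d=arm.read_camera("top");cv2.imwrite("pics/t27.png",p)
p,d=arm.read_camera("scene");cv2.imwrite("pics/s27.png",p)
E
```

```text
time: 23.9
eef_pos: [0.5875, 0.0726, 0.1035]
tool_rot: [180.0, 0.0, 87.7]
contact_force: [-0.0, 0.2, -0.5]
gripper_width: 0.0603
plate 160 [-21.94692357 -18.63530895 -18.04305134] 95.99058842083467
tiletop 2932 [-4.04276455  0.50423178  4.81701849] 130.88982861389923
short2 2333 [45.81748753 50.21543024 54.61996151] 86.05446854549902
tcp rack [ -0.61397644 -25.49791519 103.5215721 ] [-0.01232485  0.19936471 -0.50805705] [-0.06557384 -0.11138893  0.03303399] 23.9
time: 25.2
eef_pos: [0.5821, -0.0603, 0.2239]
tool_rot: [180.0, -0.1, 87.8]
contact_force: [-0.0, 0.0, -1.2]
gripper_width: 0.0609
plate 820 [-34.61926421  -8.26957008  -4.21262693] 93.9877522991007
tiletop 915 [-4.5646264  -0.15523698  4.48235796] 132.16619132501182
tcp rack [  -0.74531487 -158.57211102  223.90468783] [-0.02447914  0.03667458 -1.24724234] [ 0.01574334 -0.03847671 -0.00614947] 25.2
```

View pics/w27f.png

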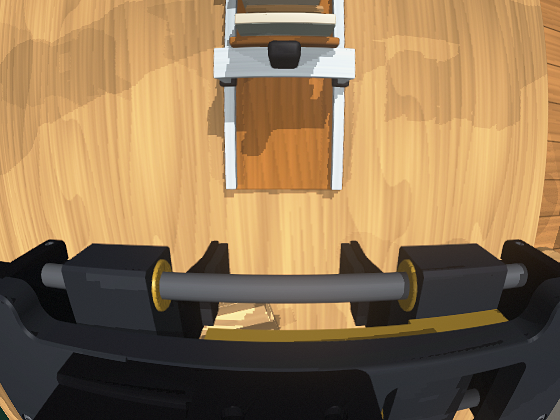

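View pics/w27s.png

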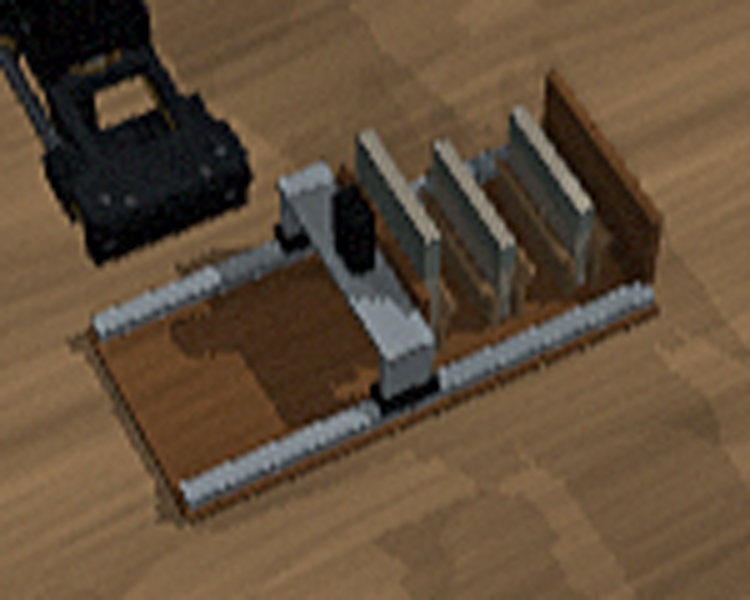

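View pics/s27.png

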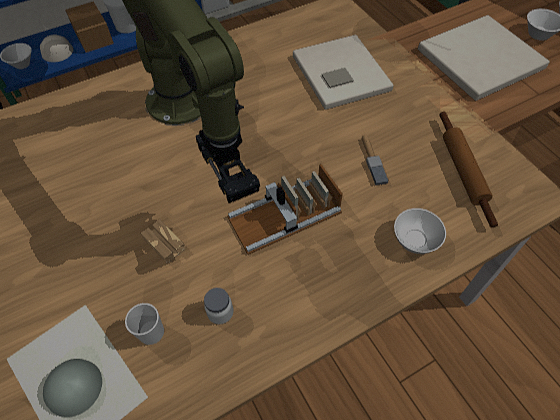

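The views show the three tiles standing (tall tile at (290,190) in the scene view), the stop plate against the tall tile, and the cup, jar and brush where they were. The arm is clear, so I hand the job in.

```bash
python3 -c "
from cell import arm
print(arm.sign_off())"
```

```text
the job is handed in; nothing more can be done
None
```

The tall tile now stands on the free slot's floor, and the end stop is up against it. I handed the job in at about 25 s with the arm clear of everything.

- **Tile:** It touched the floor at the same TCP height as in the stand (97.5 mm), with a peak of about 12 N. Its top measured 129–130 mm above the bench, as it should with the tile on the floor.
- **Stop:** I slid it until the tile top visibly moved. That overshot slightly and tipped the tile about 1°, so I backed off about 0.8 mm. The tile came back with the plate to nearly upright. I then unloaded the arm and released the grip.
- **Last checks:** Just before I lifted away, the tile top was about 0.2–0.3 mm further in +y than when it stood free, so it was still leaning on the plate. The short tiles stand unmoved, and the cup, jar and brush look unmoved in the pictures.
- **Uncertain:** From the retreat pose the tile top read 0.15 mm to the −y side instead. I put this down to the different viewing angle. Contact is therefore known only to a few tenths of a millimetre, because the force readings were too noisy (about 1 N) to confirm it.

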